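# Slide the menorah to its place in the window

### The job

Under the guard bar, the coin box is standing on the blue mark where the glass menorah belongs. First slide the coin box along the ledge and leave it centred and square on the yellow mark, then slide the menorah so that it stands centred on the blue mark, its long side along the mark's long side. Slide both, never lifting or tipping them off the ledge, do not let the menorah and the coin box touch, and leave the saucer and the two dreidels where they are.

Things in the scene. Friction and masses are not known exactly. Their poses are not given: they have to be found in the camera images.
- guard_bar: fixed level steel bar over the row of marks, 20 mm thick, 860 mm long along its y, centreline 235 mm above the ledge, on 18 mm posts (48 mm feet) at y = -420 and +420 mm. Origin on the ledge below its middle. A tool upright over the marks would strike it; there is room to lean in under it from the robot's side
- blue_mark: blue rectangle let into the ledge, flush, 100 mm along its x, 220 mm along its y; the menorah's place, always the middle one of the three marks. Origin at its centre
- yellow_mark: yellow square let into the ledge, flush, 100 x 100 mm; empty at the start, at one end of the row, 235 mm from the blue mark. Origin at its centre
- white_mark: white rectangle let into the ledge, flush, 100 mm along its x, 220 mm along its y; at the other end of the row, the menorah stands about on it at the start. Origin at its centre
- menorah: glass menorah, 0.7 kg: green slab 58 mm (x) by 210 mm (y) by 22 mm high; on it along y eight amber cups, 16 mm across, tops 42 mm above the ledge, 34 to 96 mm either side of the centre; in the middle a square green column 24 x 24 mm, parallel to the slab, up to 112 mm above the ledge, to grip. Origin at the centre of the underside, z up
- coin_box: aluminium coin box with a slot in its top, about 0.5 kg, 50 mm (x) by 40 mm (y) by 70 mm high, plain flat sides. Origin at the centre of the underside, z up. It stands on the blue mark at the start
- saucer: white ceramic saucer, 110 mm across, 18 mm high, behind the marks; leave alone. Origin at the centre of its underside
- red_dreidel: red hard plastic dreidel lying on its side, a 28 mm cube with a stem and a point along its x axis, 60 mm long in all, on the robot's side of the marks; leave alone. Origin under the centre of the cube
- orange_dreidel: orange hard plastic dreidel, of the same shape, lying behind the marks; leave alone. Origin under the centre of the cube
There are look-alikes about, which are no part of the job. Of the things that look like the coin_box, take the one that is farthest to the robot's left at the start.

How it is judged:
On the way, in this order (a step that is already met when the one before it is completed fails the run):
1. the coin box stands released, centred and square on the yellow mark (horizontal distance between coin_box and yellow_mark below 0.012 m and (angle between the x axis of coin_box and the x axis of yellow_mark, either way round below 0.13 rad or angle between the x axis of coin_box and the y axis of yellow_mark, either way round below 0.13 rad) and angle between coin_box's own z axis and vertical below 0.05 rad and height (world z) of coin_box below 0.004 m and linear speed of coin_box below 0.01 m/s and contact force between the fingers and coin_box below 0.1 N), for 0.2 s.
2. the menorah stands released, centred on the blue mark and along it (horizontal distance between menorah and blue_mark below 0.012 m and angle between the y axis of menorah and the y axis of blue_mark, either way round below 0.1 rad and angle between menorah's own z axis and vertical below 0.05 rad and height (world z) of menorah below 0.004 m and linear speed of menorah below 0.01 m/s and contact force between the fingers and menorah below 0.1 N), for 0.2 s.
At the end, for the whole second after the job is handed in: The coin box stands flat within 12 mm of the yellow mark's centre, square with it (any side in front) within 0.13 rad; the menorah stands flat within 12 mm of the blue mark's centre, its long axis along the mark's within 0.10 rad, either way round; both at rest (horizontal distance between coin_box and yellow_mark below 0.012 m and (angle between the x axis of coin_box and the x axis of yellow_mark, either way round below 0.13 rad or angle between the x axis of coin_box and the y axis of yellow_mark, either way round below 0.13 rad) and angle between each of coin_box, menorah's own z axis and vertical below 0.05 rad and height (world z) of each of coin_box, menorah below 0.004 m and linear speed of each of coin_box, menorah below 0.01 m/s and horizontal distance between menorah and blue_mark below 0.012 m and angle between the y axis of menorah and the y axis of blue_mark, either way round below 0.1 rad); the robot touches nothing.
It fails at once if the menorah is lifted more than 6 mm or tipped more than 0.12 rad (height (world z) of menorah above 0.006 m or angle between menorah's own z axis and vertical above 0.12 rad).
It fails at once if the coin box is lifted more than 6 mm or tipped more than 0.15 rad (height (world z) of coin_box above 0.006 m or angle between coin_box's own z axis and vertical above 0.15 rad).
It fails at once if the menorah and the coin box touch (contact force between menorah and coin_box above 0.5 N).
It fails at once if the saucer or a dreidel is moved more than 15 mm (distance of any of saucer, red_dreidel, orange_dreidel from where it was at the start of the episode above 0.015 m).
It also fails if it takes over 61 s, if anything falls off the work surface, if the arm or the gripper's body presses on something with over 40 N, if the wrist force passes 120 N, or if a joint passes its speed limit or range.

### The arm

A 6-joint arm with a two-finger parallel gripper is mounted at the origin on the work surface. World frame = base frame: x ahead of the robot, y to its left, z up, the work surface at z = 0. Lengths are in m, angles in rad, forces in N, time in s.
With the tool pointing down it reaches from about 0.25 to 0.725 m from the base axis. Payload 9.7 kg.
Tool frame: the origin (TCP) lies on the centre line of the jaws, within the pads' length; the fingertips stand 25 mm ahead of it and the grasp point (between the pads) lies 6 mm ahead of it (manip.tips_ahead is the z of the fingertips in the tool frame, in m); z points along the fingers, y is the line along which they close (so a half turn about z gives the same grasp; the last joint's range is limited). The gripper opens to 85 mm and grips with 20 to 120 N. Pads are 22 mm wide; open, the fingers measure 114 mm over their backs; the gripper's body (76 mm by 85 mm) begins 54 mm behind the grasp point. The pads swing forward as they close: fully open they stand 13 mm farther back than shut.
Start: joints at [-1.268, 0.087, 0.176, 1.66, 0, 1.571], TCP at [0.164, -0.525, 0.256] pointing down, gripper open.
Joint ranges: [-3.13, 3.13], [-0.85, 1.81], [-1.15, 1.24], [-2.2, 2.28], [-1.44, 1.52], [-3.14, 3.14]. Speed limits (rad/s): [2.22, 2.22, 2.57, 3.14, 3.14, 3.14].

### API

Orientations are given as a 3x3 rotation matrix whose columns are the frame's x, y, z axes.
In Python, from cell import manip gives the robot as it stands.
- The arm moves only by the shell command python3 -m handwheel 'ROWS' [OPENING] [FORCE]. ROWS is JSON, a list of rows, each a list of 6 numbers: the shift along the tool's x, y, z each as a share of 2.5 cm, from -1 to 1, then the turn, a rotation vector about the tool's x, y, z each as a share of 6 degrees, from -1 to 1. A call has 1 to 10 rows; each row shifts and turns the commanded pose from where the row before left it, along the tool's axes as they then stand; what a row does not reach is not made up. A row lasts 1/10 s, in which the tool goes at most 50 mm and 8.59 degrees, less where a joint would pass 70% of its speed; a pose out of reach is approached as far as the arm can. A call with a number of a shift or a turn outside -1 to 1 is refused whole. A call with a gripper value outside its range is refused whole. OPENING is the opening, from -1 (shut) to 1 (fully open), set as the call begins (- or left out, the last holds). The fingers move at their own pace and stop on an object; FORCE is the grip in N (left out, the last holds). Time passes only in rows, so rows that do not move let the fingers close. It gives the time, the measured TCP pose, the force, the opening and the grip force at its end, in the units of the state.
- manip.get_state(): the state, without advancing time (a new reading comes with each control period).
- manip.get_image(name): name is "side" or "top"; returns a dict with "img" (420x560x3 uint8, red, green, blue), "fx", "fy", "cx", "cy" (pixels), "world_from_camera" (4x4, takes a point from camera to world coordinates). Camera axes: x right, y down, z forward; pixel columns grow to the right and rows downward; lengths in m; the calibration is good to about 2 mm. A picture is of the moment at which its call begins. There is no depth.
- manip.job_done(): hands the job in; it is judged then, once.
Trained networks look in a picture, given as the dict that the camera call returned (one of the last four; its "shot" number tells which), for a name from the list of things; names that differ only in an ending like _2 or _b are one class to them, and where a whole thing is asked for, a point or a joint stands for the part that bears it (a point fixed in the world has none). Each returns a list of dicts, best first, with "conf" (0 to 1); they miss things now and then, are a little off and sometimes report something else, mostly with a low value. They report only what shows in the picture. A call takes as long as a camera call. They do not tell look-alikes from the thing itself.
- manip.boxes_of(picture, target): "centre" ([x, y, z] in m, in world coordinates, good to about 4 mm: the middle of the surface that is visible of it).
- manip.silhouettes(picture, target): "pixels" (420x560 bool, what is visible of it).
- manip.landmark_of(picture, target): "centre" ([x, y, z] in m, in world coordinates, good to about 4 mm: a listed point, or the origin of a listed thing).
The state is a dict: "time": time; "qpos": joint angles; "qvel": joint speeds; "joint_efforts": joint torques, N m; "eef_pos": TCP position; "tool_rot": TCP orientation; "wrist_force": force on the tool from outside, world axes, zero at the start; "ft_torque": the same for the moment, N m; "opening": opening from 0.0 (shut) to 1.0 (fully open); "gripper_force": force on a finger pad.
Only numpy, scipy, OpenCV 4.12 (cv2) and the standard library are available. Lean on these libraries where they do the work, as an engineer would, in place of code of your own. Each camera call takes 0.05 s, during which the arm holds its last target. There are 200 camera calls.

## Working session

There is one attempt and no reset: what is moved stays moved. The work goes in short steps, Python scripts to look and compute and a shell command to move; the robot and the scene stay as the last step left them, time stands still between calls to the robot, and variables do not carry over. Pictures are saved under pics/ and viewed, at most 10 in all, crops included, and the job is handed in when it is done.

```bash
ls; mkdir -p pics; python3 - <<'E'
from cell import manip
import cv2,numpy as np
np.set_printoptions(precision=3,suppress=True)
s=manip.get_state();print(s['time'],s['eef_pos'],s['tool_rot'],s['opening'],manip.tips_ahead)
for n in ['top','side']:
    p=manip.get_image(n);cv2.imwrite(f'pics/{n}0.png',p['img'][:,:,::-1])
    print(n,p['fx'],p['cx'],p['cy'],p['world_from_camera'])
    for t in ['blue_mark','yellow_mark','white_mark','menorah','coin_box','saucer','red_dreidel','orange_dreidel','guard_bar']:
        print(t,[(r['centre'],round(r['conf'],2)) for r in manip.landmark_of(p,t)])
print(manip.get_state()['time'])
E
```

```text
pics
0.0 [ 0.164 -0.525  0.256] [[ 0.955  0.298 -0.   ]
 [ 0.298 -0.955  0.001]
 [-0.    -0.001 -1.   ]] 1.0019162131166615 0.025
top 410.8684177150187 278.97607054609216 208.7801203653202 [[ 0.002 -0.995  0.1    0.483]
 [-1.    -0.001  0.015  0.01 ]
 [-0.015 -0.1   -0.995  0.858]
 [ 0.     0.     0.     1.   ]]
blue_mark []
yellow_mark [([0.5539, 0.2258, -0.0043], 0.8)]
white_mark [([0.6973, 0.0672, 0.0017], 0.34)]
menorah [([0.5268, -0.2373, 0.0017], 0.72)]
coin_box [([0.3226, -0.1336, 0.0002], 0.81), ([0.5493, -0.0022, -0.0014], 0.7), ([0.3977, -0.0755, 0.0003], 0.66), ([0.5451, -0.0083, 0.0025], 0.51)]
saucer [([0.6902, -0.1764, 0.0008], 0.98)]
red_dreidel [([0.4049, 0.1902, 0.0009], 0.52)]
orange_dreidel [([0.6984, 0.0671, 0.0027], 0.51)]
guard_bar []
side 389.746975685856 281.37047227194364 208.68577320968825 [[ 0.987 -0.087  0.137  0.44 ]
 [-0.162 -0.607  0.778 -0.695]
 [ 0.016 -0.79  -0.613  0.622]
 [ 0.     0.     0.     1.   ]]
blue_mark [([0.5448, -0.0099, 0.0021], 0.89)]
yellow_mark [([0.5563, 0.228, 0.0002], 0.57)]
white_mark []
menorah [([0.5306, -0.2362, 0.0003], 0.73)]
coin_box [([0.4023, -0.0793, -0.0027], 0.85), ([0.324, -0.1351, -0.001], 0.72), ([0.5438, 0.0016, 0.0017], 0.55)]
saucer [([0.6861, -0.1789, 0.0005], 0.65)]
red_dreidel []
orange_dreidel [([0.7008, 0.074, -0.0003], 0.61)]
guard_bar []
1.0
```

View both.

View pics/top0.png

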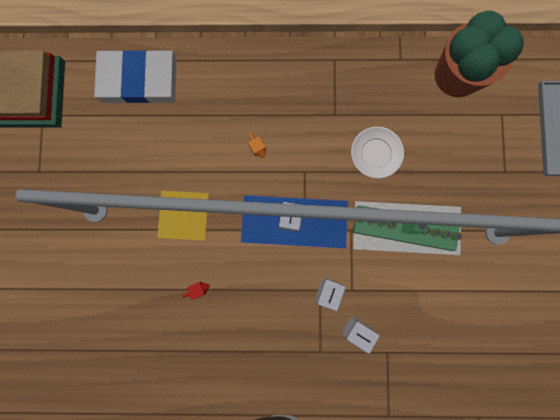

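View pics/side0.png

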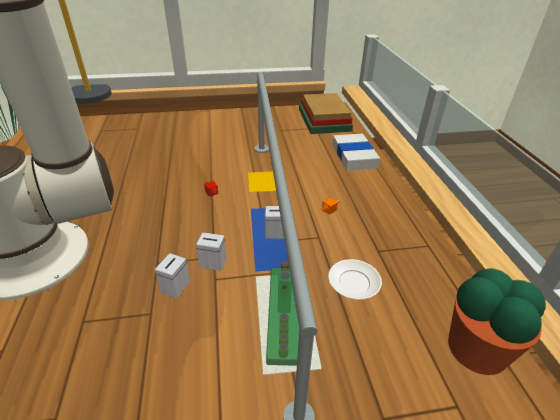

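```bash
cat > h.py <<'E'
from cell import manip
import cv2,numpy as np
np.set_printoptions(precision=4,suppress=True)
def plane(p,uv,z=0.):
    T=p['world_from_camera'];uv=np.asarray(uv,float).reshape(-1,2)
    d=np.c_[(uv[:,0]-p['cx'])/p['fx'],(uv[:,1]-p['cy'])/p['fy'],np.ones(len(uv))]@T[:3,:3].T
    return (T[:3,3]+d*((z-T[2,3])/d[:,2])[:,None])[:,:2]
def proj(p,X):
    T=p['world_from_camera'];c=(np.asarray(X,float)-T[:3,3])@T[:3,:3]
    return np.c_[c[:,0]/c[:,2]*p['fx']+p['cx'],c[:,1]/c[:,2]*p['fy']+p['cy']]
def rect(p,m,z=0.):
    n,l,st,_=cv2.connectedComponentsWithStats(m.astype(np.uint8)); 
    for i in range(1,n):
        if st[i,4]<60: m=m&(l!=i)
    v,u=np.nonzero(m);w=plane(p,np.c_[u,v],z)
    (c,s,a)=cv2.minAreaRect((w*1000).astype(np.float32))
    a=a if s[1]>s[0] else a-90   # angle of short side, deg
    return np.array(c),np.array(s),(a+45)%90-45 if abs(s[0]-s[1])<20 else (a+90)%180-90
def hsv(p): return cv2.cvtColor(p['img'],cv2.COLOR_RGB2HSV).astype(int)
def mask(p,name,win=None):
    H=hsv(p);h,s,v=H[...,0],H[...,1],H[...,2]
    m={'yellow':(abs(h-25)<6)&(s>190)&(v>120),'blue':(abs(h-112)<10)&(s>150),
       'green':(abs(h-68)<18)&(s>90),'white':(s<60)&(v>110)}[name]
    if win:
        k=np.zeros_like(m);k[win[1]:win[3],win[0]:win[2]]=1;m=m&k
    return m
E
python3 - <<'E'
from h import *
p=manip.get_image('top')
print('yellow',rect(p,mask(p,'yellow',(140,180,225,250))))
print('blue',rect(p,mask(p,'blue',(230,180,352,260))))
print('white',rect(p,mask(p,'white',(345,195,470,260))))
print('green',rect(p,mask(p,'green',(345,195,470,260)),.022))
s=manip.get_image('side')
print('blue side',rect(s,mask(s,'blue',(240,195,300,280))),'yel',rect(s,mask(s,'yellow',(235,160,300,200))))
print('green side',rect(s,mask(s,'green',(240,230,320,400)),.022))
a=cv2.resize(p['img'][190:245,255:325],None,fx=6,fy=6,interpolation=2)
b=cv2.resize(s['img'][190:260,235:300],None,fx=5,fy=5,interpolation=2)
h=max(a.shape[0],b.shape[0]);f=lambda i:np.pad(i,((0,h-i.shape[0]),(0,0),(0,0)))
c=cv2.resize(p['img'][200:255,345:470],None,fx=6,fy=4,interpolation=2)[:, :745]
o=np.vstack([f(a) if 0 else np.hstack([f(a),f(b)]),np.pad(c,((0,0),(0,0),(0,0)))]);print(o.shape)
cv2.imwrite('pics/crop1.png',o[:,:,::-1])
E
```

```text
yellow (array([0., 0.]), array([0., 0.]), 0.0)
blue (array([542.5168,  -8.4613]), array([216.6404,  96.7704]), -3.1929931640625)
white (array([ 529.91, -242.09]), array([258.0081, 101.4287]), -3.1191177368164062)
green (array([ 522.2181, -241.2913]), array([192.4245,  47.0117]), -9.420341491699219)
blue side (array([530.2509,  -6.1082]), array([215.4809,  72.3074]), -3.1366348266601562) yel (array([542.3436, 231.3661]), array([103.902 ,  74.2932]), -3.15289306640625)
green side (array([ 527.1354, -241.3185]), array([218.2477,  54.6772]), -10.178718566894531)
(570, 745, 3)
```

View pics/crop1.png

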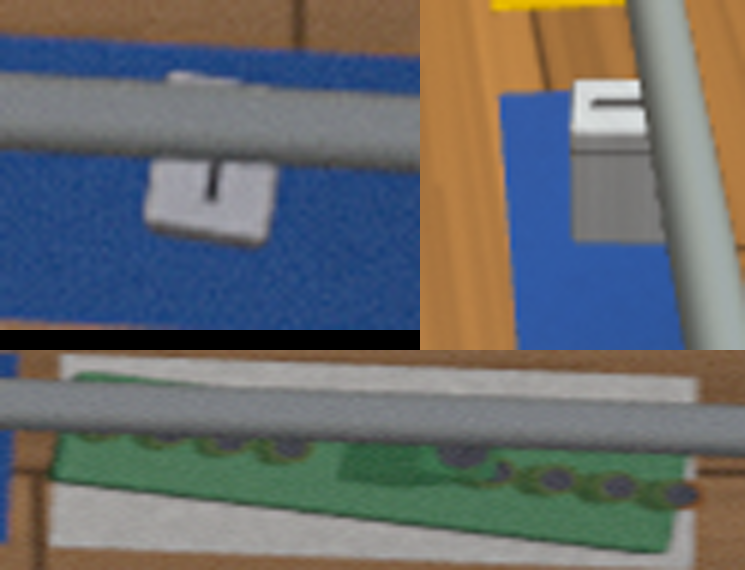

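The candidates in the top picture are at (291,216), (331,294) and (362,336). The one at (291,216) is farthest left (largest y) and stands on the blue mark, so it is the coin box. The crop confirms a slotted box under the bar on blue, turned about -8°. The menorah on white is turned about -10°.

```bash
python3 -m handwheel '[[0.77,-1,0,0,0,0.3],[0.77,-1,0,0,0,0],[0.77,-1,0,0,0,0],[0.77,-1,0,0,0,0],[0.77,-1,0,0,0,0],[0.77,-1,0,0,0,0],[0.77,-1,0,0,0,0],[0.77,-1,0,0,0,0],[0.77,-1,0,0,0,0]]' 1 30
python3 -m handwheel '[[0.77,-1,0,0,0,0],[0.77,-1,0,0,0,0],[0.77,-1,0,0,0,0],[0.77,-1,0,0,0,0],[0.77,-1,0,0,0,0],[0.77,-1,0,0,0,0],[0.77,-1,0,0,0,0],[0.77,-1,0,0,0,0],[0,0,0,0,0,0]]'
python3 - <<'E'
from h import *
p=manip.get_image('top')
c=plane(p,[(279.2,227.3),(299.7,230),(283.5,202.3)],.07)*1000;print(c)
e=c[0]-c[1];print(np.linalg.norm(e),np.degrees(np.arctan2(-e[0],e[1])),np.degrees(np.arctan2(*(c[2]-c[0])[::-1])))
a=np.radians(-8);print('box',(c[0]+c[1])/2+25*np.array([np.cos(a),np.sin(a)]))
H=hsv(p);print(H[225,180],H[197,180])
m=mask(p,'blue',(230,180,352,260));m[:]=False
k=(abs(H[...,0]-25)<6)&(H[...,1]>190);k[:180]=0;k[250:]=0;k[:,:140]=0;k[:,225:]=0
print(rect(p,k),k.sum())
E
```

```text
time: 2.0
eef_pos: [0.2699, -0.2603, 0.2564]
tool_rot: [[0.964, 0.268, 0.0], [0.268, -0.964, -0.0], [0.0, 0.001, -1.0]]
wrist_force: [0.8, 0.0, 0.1]
opening: 1.0
gripper_force: 0.0
time: 2.9
eef_pos: [0.3652, -0.025, 0.2562]
tool_rot: [[0.962, 0.272, 0.0], [0.272, -0.962, 0.001], [0.0, -0.001, -1.0]]
wrist_force: [0.2, -0.1, 0.1]
opening: 0.996
gripper_force: 0.0
[[526.0192  21.5691]
 [520.8916 -17.7356]
 [574.3205  13.3638]]
39.63771989770948 -7.432708424323957 -9.641219787373139
box [548.2121  -1.5626]
[ 23 179 167] [ 22 169 155]
(array([0., 0.]), array([0., 0.]), 0.0) 26
```

```bash
python3 -m handwheel '[[0,0,0,0,0,1],[0,0,0,0,0,1],[0,0,0,0,0,1],[0,0,0,0,0,1],[0,0,0,0,0,0]]'
python3 -m handwheel '[[0,0,0,0,1,0],[0,0,0,0,1,0],[0,0,0,0,1,0],[0,0,0,0,1,0],[0,0,0,0,1,0],[0,0,0,0,1,0],[0,0,0,0,1,0],[0,0,0,0,0.7,0],[0,0,0,0,0,0]]'
python3 - <<'E'
from h import *
s=manip.get_state();print(s['qpos'])
p=manip.get_image('top')
H=hsv(p);k=(abs(H[...,0]-23)<6)&(H[...,1]>150)&(H[...,2]>130);k[:180]=0;k[250:]=0;k[:,:140]=0;k[:,225:]=0
print(rect(p,k),k.sum())
R=s['tool_rot'];print('need',R.T@(np.array([.548,-.0015,.045])-s['eef_pos'])-[0,0,.006])
E
```

```text
time: 3.45
eef_pos: [0.3617, -0.0461, 0.2564]
tool_rot: [[0.991, -0.133, 0.002], [-0.133, -0.991, 0.012], [0.0, -0.012, -1.0]]
wrist_force: [0.5, -0.4, -0.0]
opening: 0.998
gripper_force: 0.0
time: 4.35
eef_pos: [0.4438, -0.0585, 0.2831]
tool_rot: [[0.749, -0.128, 0.65], [-0.105, -0.992, -0.074], [0.654, -0.013, -0.756]]
wrist_force: [0.1, 0.1, -0.4]
opening: 0.997
gripper_force: 0.0
[-0.1423 -0.8468 -0.6228  1.0815  0.0191  3.1398]
(array([555.6755, 226.3372]), array([101.2156, 100.4053]), -3.26904296875) 1627
need [-0.0838 -0.0668  0.2375]
```

```bash
for i in 1; do
python3 -m handwheel '[[0,0,0,0,0,-1],[0,0,0,0,0,-1],[0,0,0,0,0,-1],[0,0,0,0,0,-1],[0,0,0,0,0,-1],[0,0,0,0,0,-1],[0,0,0,0,0,-1],[0,0,0,0,0,-1],[0,0,0,0,0,-1],[0,0,0,0,0,-1]]' >/dev/null
python3 -m handwheel '[[0,0,0,0,0,-1],[0,0,0,0,0,-1],[0,0,0,0,0,-1],[0,0,0,0,0,-1],[0,0,0,0,0,-1],[0,0,0,0,0,-1],[0,0,0,0,0,-1],[0,0,0,0,0,-1],[0,0,0,0,0,-1],[0,0,0,0,0,-1]]' >/dev/null
python3 -m handwheel '[[0,0,0,0,0,-1],[0,0,0,0,0,-1],[0,0,0,0,0,-1],[0,0,0,0,0,-1],[0,0,0,0,0,-1],[0,0,0,0,0,-1],[0,0,0,0,0,-1],[0,0,0,0,0,-1],[0,0,0,0,0,-1],[0,0,0,0,0,-1]]'
done
cat >> h.py <<'E'
def need(target,yaw,tilt):
    "tool-axis shift (shares of 25 mm) to put the grasp point on target, and turn (shares of 6 deg)"
    from scipy.spatial.transform import Rotation as Ro
    s=manip.get_state();R=np.array(s['tool_rot']);a,t=np.radians([yaw,tilt])
    f=np.array([np.cos(a),np.sin(a),0]);z=f*np.sin(t)-np.array([0,0,np.cos(t)])
    y=np.array([-np.sin(a),np.cos(a),0]);Rt=np.c_[np.cross(y,z),y,z]
    g=np.array(target)-.006*z
    print('t',s['time'],'pos',np.array(s['eef_pos']),'q',np.array(s['qpos']))
    print('world err',g-s['eef_pos'],'shift (now axes)',R.T@(g-s['eef_pos'])/.025,'(target axes)',Rt.T@(g-s['eef_pos'])/.025,'turn',np.degrees(Ro.from_matrix(R.T@Rt).as_rotvec())/6)
E
python3 -c "
from h import *
need([.548,-.0015,.045],-8.3,42)"
```

```text
time: 7.4
eef_pos: [0.4427, -0.0582, 0.2834]
tool_rot: [[-0.751, 0.125, 0.649], [0.101, 0.992, -0.073], [-0.653, 0.011, -0.758]]
wrist_force: [-0.0, -0.3, 0.1]
opening: 0.999
gripper_force: 0.0
t 7.4 pos [ 0.4427 -0.0582  0.2834] q [-0.1418 -0.8472 -0.6209  1.086   0.0192 -0.0058]
world err [ 0.1013  0.0572 -0.2339] shift (now axes) [3.2965 2.6757 9.5505] (target axes) [3.5267 2.8506 9.4167] turn [ 0.2032 -0.2099  0.0753]
```

```bash
python3 -m handwheel '[[0.8,0.67,0.6,0.2,-0.2,0.08],[0.8,0.67,0.6,0,0,0],[0.8,0.67,0.6,0,0,0],[0.8,0.67,0.6,0,0,0],[0,0,0,0,0,0],[0,0,0,0,0,0]]'
python3 -c "
from h import *
need([.548,-.0015,.045],-8.3,42)"
```

```text
time: 8.0
eef_pos: [0.4576, 0.0126, 0.192]
tool_rot: [[-0.752, 0.149, 0.642], [0.113, 0.989, -0.097], [-0.65, -0.0, -0.76]]
wrist_force: [-0.7, 0.8, 0.4]
opening: 0.998
gripper_force: 0.0
t 8.0 pos [0.4576 0.0126 0.192 ] q [ 0.1295 -0.8469 -0.7951  0.9352 -0.1802  0.2145]
world err [ 0.0864 -0.0135 -0.1425] shift (now axes) [ 1.0419 -0.0176  6.6078] (target axes) [ 1.2137 -0.0358  6.5783] turn [-0.0323 -0.2486 -0.0341]
```

```bash
python3 -m handwheel '[[0.25,0,1,0,-0.25,0],[0.25,0,1,0,0,0],[0.25,0,1,0,0,0],[0.25,0,1,0,0,0],[0,0,0,0,0,0],[0,0,0,0,0,0]]'
python3 - <<'E'
from h import *
need([.548,-.0015,.045],-8.3,42)
o=[]
for n,(a,b,c,d) in {'top':(170,300,180,330),'side':(120,300,160,360)}.items():
    p=manip.get_image(n);o.append(cv2.resize(p['img'][a:b,c:d],(390,330),interpolation=2))
cv2.imwrite('pics/pre.png',np.hstack(o)[:,:,::-1])
E
```

```text
time: 8.6
eef_pos: [0.5055, 0.0045, 0.1017]
tool_rot: [[-0.734, 0.152, 0.662], [0.113, 0.988, -0.102], [-0.67, 0.0, -0.742]]
wrist_force: [-0.3, -0.1, 0.1]
opening: 0.998
gripper_force: 0.0
t 8.6 pos [0.5055 0.0045 0.1017] q [ 0.0924 -0.7139 -0.9267  0.6387 -0.1629  0.1836]
world err [ 0.0385 -0.0054 -0.0522] shift (now axes) [0.2438 0.0198 2.5933] (target axes) [0.2406 0.0087 2.5937] turn [-0.0461  0.0115 -0.0559]
```

View pics/pre.png

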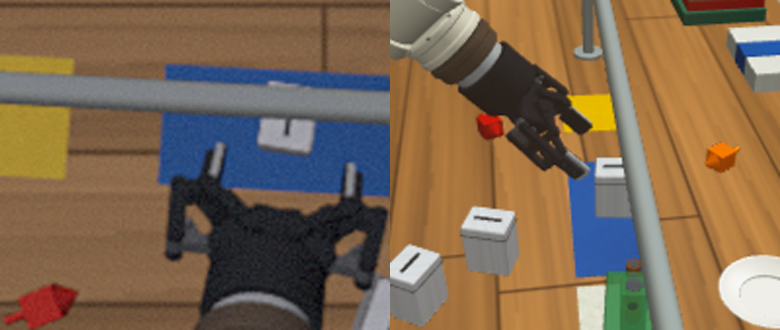

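The picture shows the open jaws straddling the line to the coin box (box at crop pixel 287,118), under the bar and clear of the red dreidel. Next I advance and close.

```bash
python3 -m handwheel '[[0.12,0,0.9,0,0,0],[0.12,0,0.9,0,0,0],[0,0,0.8,0,0,0],[0,0,0,0,0,0],[0,0,0,0,0,0]]'
python3 -m handwheel '[[0,0,0,0,0,0],[0,0,0,0,0,0],[0,0,0,0,0,0],[0,0,0,0,0,0],[0,0,0,0,0,0],[0,0,0,0,0,0]]' -1 30
python3 -c "
from h import *
need([.548,-.0015,.045],-8.3,42)"
```

```text
time: 9.2
eef_pos: [0.5441, -0.0005, 0.0493]
tool_rot: [[-0.734, 0.151, 0.663], [0.112, 0.989, -0.101], [-0.67, 0.001, -0.742]]
wrist_force: [-0.3, -0.5, 0.3]
opening: 1.001
gripper_force: 0.0
time: 9.8
eef_pos: [0.5443, -0.0003, 0.0492]
tool_rot: [[-0.733, 0.15, 0.663], [0.112, 0.989, -0.1], [-0.671, 0.001, -0.742]]
wrist_force: [-8.7, 1.3, 8.1]
opening: 0.465
gripper_force: 36.0
t 9.8 pos [ 0.5443 -0.0003  0.0492] q [ 0.069  -0.534  -0.9395  0.4419 -0.1462  0.1647]
world err [-0.0002 -0.0006  0.0003] shift (now axes) [-0.0033 -0.0244 -0.0123] (target axes) [-0.0032 -0.0244 -0.0124] turn [-0.0322  0.023  -0.0472]
```

```bash
python3 -m handwheel '[[0,0,0,-0.14,0,-0.16],[0,0,0,-0.14,0,-0.16],[0,0,0,-0.14,0,-0.16],[0,0,0,-0.14,0,-0.16],[0,0.3,0,0,0,0],[0,0.5,0,0,0,0],[0,0.5,0,0,0,0],[0,0.5,0,0,0,0],[0,0.3,0,0,0,0],[0,0,0,0,0,0]]'
python3 -c "
from h import *
need([.5555,.2262,.045],-3.25,42)"
```

```text
time: 10.8
eef_pos: [0.5478, 0.0526, 0.0491]
tool_rot: [[-0.74, 0.061, 0.67], [0.045, 0.998, -0.041], [-0.671, -0.001, -0.741]]
wrist_force: [-0.9, -0.7, 4.5]
opening: 0.462
gripper_force: 35.4
t 10.8 pos [0.5478 0.0526 0.0491] q [ 0.168  -0.5118 -0.9269  0.4331 -0.1535  0.1707]
world err [0.0036 0.1739 0.0003] shift (now axes) [ 0.1954  6.9501 -0.2004] (target axes) [ 0.1762  6.9512 -0.1761] turn [-0.0327  0.0272 -0.0271]
```

```bash
python3 -m handwheel '[[0.02,0.4,-0.02,-0.03,0,-0.03],[0.02,0.6,-0.02,0,0,0],[0.02,0.7,-0.02,0,0,0],[0.02,0.7,-0.02,0,0,0],[0.02,0.7,-0.02,0,0,0],[0.02,0.7,-0.02,0,0,0],[0.02,0.7,-0.02,0,0,0],[0.02,0.7,-0.02,0,0,0],[0.02,0.7,-0.02,0,0,0],[0.02,0.6,-0.02,0,0,0]]'
python3 -m handwheel '[[0,0.4,0,0,0,0],[0,0,0,0,0,0],[0,0,0,0,0,0]]'
python3 - <<'E'
from h import *
need([.5555,.2262,.045],-3.25,42)
o=[]
for n,(a,b,c,d) in {'top':(180,260,140,240),'side':(150,220,220,310)}.items():
    p=manip.get_image(n);o.append(cv2.resize(p['img'][a:b,c:d],(400,320),interpolation=2))
    print(n,manip.landmark_of(p,'coin_box'))
cv2.imwrite('pics/y1.png',np.hstack(o)[:,:,::-1])
E
```

```text
time: 11.8
eef_pos: [0.5501, 0.2144, 0.0491]
tool_rot: [[-0.74, 0.059, 0.67], [0.043, 0.998, -0.041], [-0.671, -0.002, -0.741]]
wrist_force: [-0.1, -7.5, 6.9]
opening: 0.465
gripper_force: 35.4
time: 12.1
eef_pos: [0.5507, 0.2255, 0.0492]
tool_rot: [[-0.741, 0.056, 0.67], [0.042, 0.998, -0.037], [-0.671, 0.001, -0.742]]
wrist_force: [2.2, 3.7, 3.3]
opening: 0.469
gripper_force: 35.0
t 12.1 pos [0.5507 0.2255 0.0492] q [ 0.5579 -0.2899 -0.7635  0.4603 -0.3959  0.4825]
world err [0.0008 0.001  0.0003] shift (now axes) [-0.0297  0.0402  0.0128] (target axes) [-0.0297  0.0402  0.0127] turn [ 0.0129  0.0198 -0.0039]
top [{'centre': [0.3995, -0.0744, -0.0028], 'conf': 0.67}, {'centre': [0.5578, 0.2219, -0.0007], 'conf': 0.66}, {'centre': [0.3204, -0.1327, -0.0012], 'conf': 0.55}]
side [{'centre': [0.4006, -0.0731, -0.0015], 'conf': 0.81}, {'centre': [0.3216, -0.1339, 0.0007], 'conf': 0.66}, {'centre': [0.5511, 0.2289, 0.0011], 'conf': 0.65}]
```

View pics/y1.png

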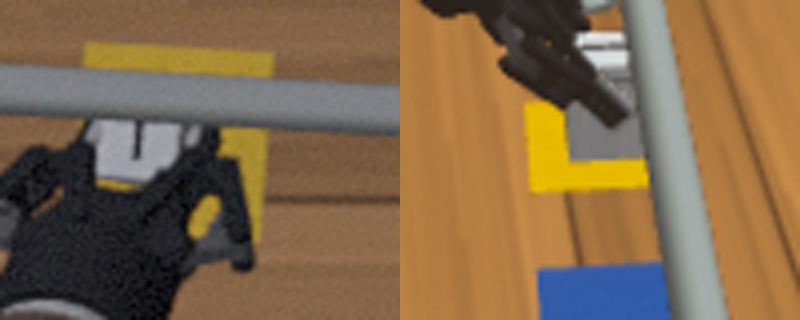

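Centred and square as far as the crop shows, with about the same yellow margin on all visible sides. I'm releasing the box and backing off before measuring.

```bash
python3 -m handwheel '[[0,0,0,0,0,0],[0,0,0,0,0,0],[0,0,0,0,0,0],[0,0,0,0,0,0],[0,0,0,0,0,0],[0,0,0,0,0,0],[0,0,0,0,0,0]]' 1
python3 -m handwheel '[[0,0,-0.6,0,0,0],[0,0,-1,0,0,0],[0,0,-1,0,0,0],[0,0,-1,0,0,0],[0,0,-1,0,0,0],[0,0,-1,0,0,0],[0,0,0,0,0,0],[0,0,0,0,0,0]]'
python3 - <<'E'
from h import *
need([.529,-.238,.085],-9.8,42)
o=[]
for n,(a,b,c,d) in {'top':(180,260,140,240),'side':(140,210,220,310)}.items():
    p=manip.get_image(n);o.append(cv2.resize(p['img'][a:b,c:d],(400,320),interpolation=2))
    H=hsv(p);k=(abs(H[...,0]-23)<6)&(H[...,1]>150)&(H[...,2]>130)
    k[:150]=0;k[250:]=0;k[:,:140]=0
    if n=='top':k[:,225:]=0;print(rect(p,k))
    f=np.radians(-3.25);R=np.array([[np.cos(f),-np.sin(f)],[np.sin(f),np.cos(f)]])
    for z in (0,.07):
        q=np.array([[-25,-20],[-25,20],[25,20],[25,-20]])/1000@R.T+[.5555,.2262]
        u=(proj(p,np.c_[q,np.full(4,z)])-[c,a])*[400/(d-c),320/(b-a)]
        cv2.polylines(o[-1],[np.round(u).astype(int)],True,(255,0,0) if z else (0,255,0),1)
    if n=='top':
        q=np.array([[-50,-50],[-50,50],[50,50],[50,-50]])/1000@R.T+[.5555,.2262]
    u=(proj(p,np.c_[np.array([[-50,-50],[-50,50],[50,50],[50,-50]])/1000@R.T+[.5555,.2262],np.zeros(4)])-[c,a])*[400/(d-c),320/(b-a)]
    cv2.polylines(o[-1],[np.round(u).astype(int)],True,(0,0,255),1)
cv2.imwrite('pics/y2.png',np.hstack(o)[:,:,::-1])
E
```

```text
time: 13.0
eef_pos: [0.5501, 0.2245, 0.0482]
tool_rot: [[-0.741, 0.058, 0.669], [0.042, 0.998, -0.039], [-0.67, -0.001, -0.743]]
wrist_force: [-1.1, -0.2, 0.2]
opening: 1.001
gripper_force: 0.0
time: 13.8
eef_pos: [0.4566, 0.2303, 0.1525]
tool_rot: [[-0.741, 0.057, 0.669], [0.042, 0.998, -0.038], [-0.67, 0.0, -0.742]]
wrist_force: [-0.1, -0.6, -0.5]
opening: 0.997
gripper_force: 0.0
t 13.8 pos [0.4566 0.2303 0.1525] q [ 0.7044 -0.5679 -0.7299  0.8294 -0.4807  0.6154]
world err [ 0.0684 -0.4676 -0.063 ] shift (now axes) [ -1.1274 -18.521    4.4103] (target axes) [ -2.6838 -17.9673   5.8071] turn [0.732  0.0167 0.8091]
(array([555.7686, 226.2322]), array([101.9668, 100.322 ]), -3.2864990234375)
```

View pics/y2.png

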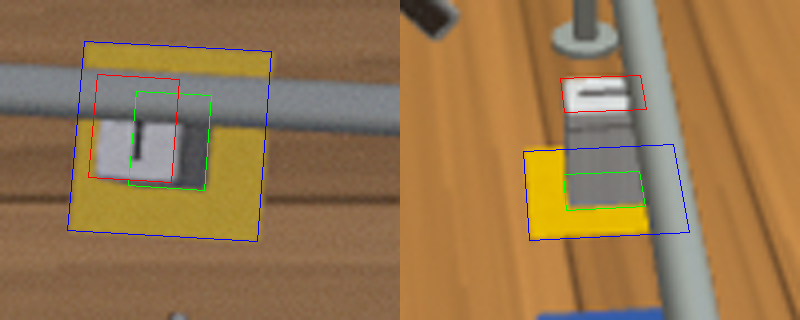

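Coin box measured within about 2 mm of the yellow centre and square with it. Now over to the menorah.

```bash
python3 -m handwheel '[[-0.04,-1,0.04,0,0,0],[-0.04,-1,0.04,0,0,0],[-0.04,-1,0.04,0,0,0],[-0.04,-1,0.04,0,0,0],[-0.04,-1,0.04,0,0,0],[-0.04,-1,0.04,0,0,0],[-0.04,-1,0.04,0,0,0],[-0.04,-1,0.04,0,0,0],[-0.04,-1,0.04,0,0,0]]'
python3 -m handwheel '[[-0.04,-1,0.04,0,0,0],[-0.04,-1,0.04,0,0,0],[-0.04,-1,0.04,0,0,0],[-0.04,-1,0.04,0,0,0],[-0.04,-1,0.04,0,0,0],[-0.04,-1,0.04,0,0,0],[-0.04,-1,0.04,0,0,0],[0,0,0,0.37,0,0.4],[0,0,0,0.37,0,0.4],[0,0,0,0,0,0]]'
python3 - <<'E'
from h import *
need([.529,-.238,.085],-9.8,42)
p=manip.get_image('top');s=manip.get_image('side')
c=[cv2.resize(p['img'][195:260,345:475],(800,400),interpolation=2)]
print([ (manip.landmark_of(q,'menorah')) for q in (p,s)])
d=cv2.resize(s['img'][220:380,230:340],(220,320),interpolation=2)
a=np.radians(-9.8);R=np.array([[np.cos(a),-np.sin(a)],[np.sin(a),np.cos(a)]])
for (hx,hy,z) in ((12,12,.112),(29,105,.022),(29,105,0)):
    q=np.array([[-hx,-hy],[-hx,hy],[hx,hy],[hx,-hy]])/1000@R.T+[.529,-.238]
    X=np.c_[q,np.full(4,z)]
    for im,pp,o,k in ((c[0],p,(345,195),(800/130,400/65)),(d,s,(230,220),(2,2))):
        cv2.polylines(im,[np.round((proj(pp,X)-o)*k).astype(int)],True,(255,0,0) if z else (0,0,255),1)
e=np.zeros((180,800,3),np.uint8);d=cv2.resize(d,(220,320))
out=np.hstack([cv2.resize(c[0],(560,320)),d]);cv2.imwrite('pics/m1.png',out[:,:,::-1])
E
```

```text
time: 14.8
eef_pos: [0.4707, 0.0065, 0.151]
tool_rot: [[-0.751, 0.061, 0.658], [0.043, 0.998, -0.043], [-0.659, -0.004, -0.752]]
wrist_force: [1.1, 0.2, -0.9]
opening: 1.0
gripper_force: 0.0
time: 15.8
eef_pos: [0.4705, -0.1676, 0.1509]
tool_rot: [[-0.741, 0.175, 0.648], [0.128, 0.985, -0.12], [-0.659, -0.006, -0.752]]
wrist_force: [0.9, 1.1, 1.0]
opening: 1.003
gripper_force: 0.0
t 15.8 pos [ 0.4705 -0.1676  0.1509] q [-0.4244 -0.7354 -0.834   0.7676  0.1583 -0.1927]
world err [ 0.0546 -0.0697 -0.0614] shift (now axes) [-0.3557 -2.3486  3.595 ] (target axes) [-0.3074 -2.376   3.5814] turn [-0.0735 -0.1321  0.0055]
[[{'centre': [0.5278, -0.2347, -0.0015], 'conf': 0.93}, {'centre': [0.4034, 0.1921, 0.0], 'conf': 0.38}], [{'centre': [0.5295, -0.2395, 0.0006], 'conf': 0.93}]]
```

View pics/m1.png

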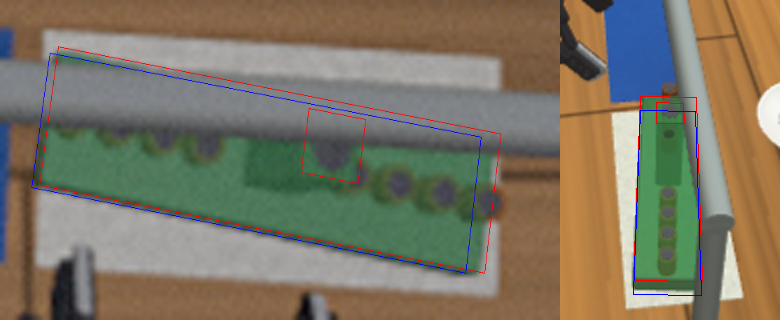

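The overlay shows the menorah slab in the top crop with corners near (33,185) and (468,270). It fits yaw -9.8°, but the centre is about 2.5 mm further +y than my guess, so I take (0.529, -0.2355).

```bash
python3 -m handwheel '[[0,-0.8,0,-0.07,-0.13,0],[0,-0.8,0,0,0,0],[0,-0.65,0,0,0,0],[0,0,0.5,0,0,0],[0,0,0.5,0,0,0],[0,0,0,0,0,0],[0,0,0,0,0,0]]' 0.25 20
python3 -c "
from h import *
need([.529,-.2355,.078],-9.8,42)"
```

```text
time: 16.7
eef_pos: [0.4775, -0.2255, 0.1337]
tool_rot: [[-0.732, 0.168, 0.66], [0.124, 0.986, -0.113], [-0.67, -0.001, -0.743]]
wrist_force: [0.4, -0.4, -0.3]
opening: 0.623
gripper_force: 0.0
t 16.7 pos [ 0.4775 -0.2255  0.1337] q [-0.5701 -0.6228 -0.8145  0.686   0.2642 -0.3057]
world err [ 0.0475 -0.0093 -0.0513] shift (now axes) [-0.0652 -0.0477  2.8203] (target axes) [-0.0677 -0.0448  2.8203] turn [0.0093 0.0079 0.0204]
```

```bash
python3 -m handwheel '[[-0.03,-0.05,0.9,0,0,0],[-0.03,0,0.9,0,0,0],[0,0,0.6,0,0,0],[0,0,0.42,0,0,0],[0,0,0,0,0,0],[0,0,0,0,0,0]]'
python3 - <<'E'
from h import *
need([.529,-.2355,.078],-9.8,42)
o=[]
for n,(a,b,c,d) in {'top':(190,270,340,440),'side':(220,380,200,340)}.items():
    p=manip.get_image(n);o.append(cv2.resize(p['img'][a:b,c:d],(400,400),interpolation=2))
cv2.imwrite('pics/m2.png',np.hstack(o)[:,:,::-1])
E
```

```text
time: 17.3
eef_pos: [0.5251, -0.235, 0.0833]
tool_rot: [[-0.731, 0.168, 0.661], [0.124, 0.986, -0.114], [-0.671, -0.001, -0.742]]
wrist_force: [-0.3, 0.1, -0.7]
opening: 0.624
gripper_force: 0.0
t 17.3 pos [ 0.5251 -0.235   0.0833] q [-0.5267 -0.4475 -0.8145  0.5009  0.2361 -0.2711]
world err [-0.0001  0.0002 -0.0008] shift (now axes) [0.0246 0.0066 0.0208] (target axes) [0.0246 0.0066 0.0209] turn [0.0042 0.0182 0.021 ]
```

View pics/m2.png

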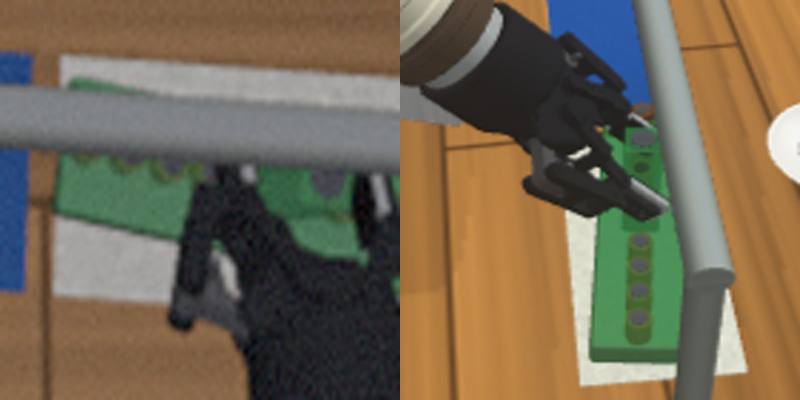

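The column top (right crop 640,140) stands between the two fingers, which are clear of the cups and the bar. Closing gently.

```bash
python3 -m handwheel '[[0,0,0,0,0,0],[0,0,0,0,0,0],[0,0,0,0,0,0]]' -0.3 20
python3 -m handwheel '[[0,0,0,0,0,0],[0,0,0,0,0,0],[0,0,0,0,0,0],[0,0,0,0,0,0]]' -0.5 20
python3 -c "
from h import *
need([.529,-.2355,.078],-9.8,42)"
```

```text
time: 17.7
eef_pos: [0.5252, -0.2351, 0.0831]
tool_rot: [[-0.731, 0.169, 0.661], [0.124, 0.986, -0.114], [-0.671, -0.001, -0.742]]
wrist_force: [-0.2, -0.0, -0.3]
opening: 0.353
gripper_force: 0.0
time: 18.1
eef_pos: [0.5253, -0.2353, 0.0832]
tool_rot: [[-0.731, 0.169, 0.661], [0.124, 0.986, -0.115], [-0.671, -0.002, -0.742]]
wrist_force: [-3.6, -2.4, 4.7]
opening: 0.273
gripper_force: 25.6
t 18.1 pos [ 0.5253 -0.2353  0.0832] q [-0.5268 -0.4469 -0.8146  0.4998  0.2355 -0.2707]
world err [-0.0002  0.0005 -0.0007] shift (now axes) [0.0285 0.0192 0.0118] (target axes) [0.0285 0.0192 0.0119] turn [-0.0034  0.0214  0.0177]
```

```bash
python3 -m handwheel '[[0,0,0,-0.12,0,-0.13],[0,0,0,-0.12,0,-0.13],[0,0,0,-0.12,0,-0.13],[0,0,0,-0.12,0,-0.13],[0,0,0,-0.12,0,-0.13],[0,0,0,-0.12,0,-0.13],[0,0.2,0,0,0,0],[0,0.3,0,0,0,0],[0,0.2,0,0,0,0],[0,0,0,0,0,0]]'
python3 - <<'E'
from h import *
need([.5424,-.0083,.078],-3.25,42)
p=manip.get_image('side');cv2.imwrite('pics/s3.png',cv2.resize(p['img'][200:380,180:360],(540,540),interpolation=2)[:,:,::-1])
E
```

```text
time: 19.1
eef_pos: [0.5263, -0.2178, 0.0832]
tool_rot: [[-0.74, 0.058, 0.67], [0.043, 0.998, -0.04], [-0.671, -0.001, -0.742]]
wrist_force: [-1.5, -2.9, 6.7]
opening: 0.279
gripper_force: 25.8
t 19.1 pos [ 0.5263 -0.2178  0.0832] q [-0.5322 -0.4407 -0.806   0.5276  0.3103 -0.3639]
world err [ 0.0121  0.2097 -0.0007] shift (now axes) [0.0199 8.4033 0.0091] (target axes) [0.0142 8.4033 0.0251] turn [-0.0181  0.0214 -0.0063]
```

View pics/s3.png

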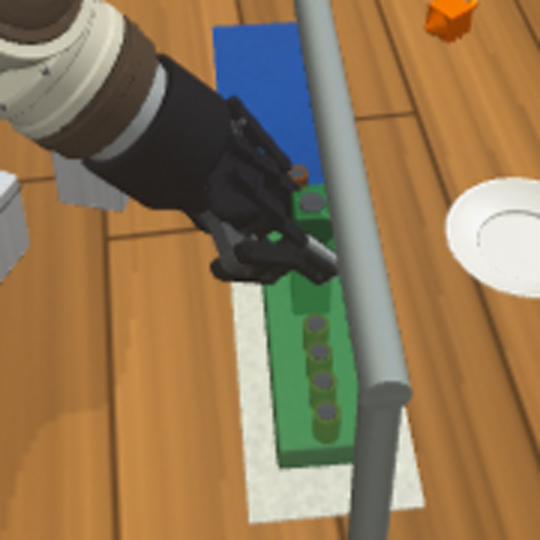

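The slab is gripped, flat and now parallel to the mark (its near end at 315,455). Sliding on.

```bash
python3 -m handwheel '[[0,0.2,0,0,0,0],[0,0.4,0,0,0,0],[0,0.5,0,0,0,0],[0,0.5,0,0,0,0],[0,0.5,0,0,0,0],[0,0.5,0,0,0,0],[0,0.5,0,0,0,0],[0,0.5,0,0,0,0],[0,0.5,0,0,0,0],[0,0.5,0,0,0,0]]'
python3 -m handwheel '[[0,0.5,0,0,0,0],[0,0.5,0,0,0,0],[0,0.5,0,0,0,0],[0,0.5,0,0,0,0],[0,0.5,0,0,0,0],[0,0.5,0,0,0,0],[0,0.4,0,0,0,0],[0,0.2,0,0,0,0],[0,0,0,0,0,0],[0,0,0,0,0,0]]'
python3 -c "
from h import *
need([.5424,-.0083,.078],-3.25,42)"
```

```text
time: 20.15
eef_pos: [0.533, -0.1033, 0.0831]
tool_rot: [[-0.74, 0.06, 0.669], [0.043, 0.998, -0.041], [-0.671, -0.002, -0.742]]
wrist_force: [-0.3, -7.2, 3.3]
opening: 0.275
gripper_force: 25.4
time: 21.15
eef_pos: [0.5384, -0.0127, 0.0831]
tool_rot: [[-0.74, 0.057, 0.67], [0.043, 0.998, -0.039], [-0.671, -0.0, -0.742]]
wrist_force: [-0.7, 0.3, 5.9]
opening: 0.276
gripper_force: 25.7
t 21.15 pos [ 0.5384 -0.0127  0.0831] q [-0.0074 -0.6013 -0.9102  0.5273 -0.0337  0.0371]
world err [ 0.      0.0047 -0.0007] shift (now axes) [0.025  0.1867 0.0136] (target axes) [0.0248 0.1867 0.0137] turn [-0.006   0.0203 -0.005 ]
```

```bash
python3 -m handwheel '[[0,0.18,0,0,0,0],[0,0,0,0,0,0],[0,0,0,0,0,0]]'
python3 -m handwheel '[[0,0,0,0,0,0],[0,0,0,0,0,0],[0,0,0,0,0,0],[0,0,0,0,0,0]]' 0.25
python3 -m handwheel '[[0,0,-0.5,0,0,0],[0,0,-1,0,0,0],[0,0,-1,0,0,0],[0,0,-1,0,0,0],[0,0,0,0,0,0],[0,0,0,0,0,0]]'
python3 - <<'E'
from h import *
need([.5424,-.0083,.078],-3.25,42)
o=[]
a=np.radians(-3.25);R=np.array([[np.cos(a),-np.sin(a)],[np.sin(a),np.cos(a)]])
for n,(r,r2,c,c2) in {'top':(180,260,225,365),'side':(190,300,225,335)}.items():
    p=manip.get_image(n);k=(400/(c2-c),)*2
    im=cv2.resize(p['img'][r:r2,c:c2],None,fx=k[0],fy=k[1],interpolation=2)
    for t in ('menorah','coin_box'):print(n,t,[(x['centre'],round(x['conf'],2)) for x in manip.landmark_of(p,t)])
    for hx,hy,z,col in ((29,105,.022,(255,0,0)),(29,105,0,(255,255,0)),(50,110,0,(255,255,255))):
        q=np.array([[-hx,-hy],[-hx,hy],[hx,hy],[hx,-hy]])/1000@R.T+[.5424,-.0083]
        cv2.polylines(im,[np.round((proj(p,np.c_[q,np.full(4,z)])-[c,r])*k).astype(int)],True,col,1)
    o.append(np.pad(im,((0,400-im.shape[0]),(0,0),(0,0))))
    print(n,rect(p,mask(p,'green',(225,180,365,300)),.022))
cv2.imwrite('pics/f.png',np.hstack(o)[:,:,::-1])
E
```

```text
time: 21.45
eef_pos: [0.5386, -0.0089, 0.0831]
tool_rot: [[-0.74, 0.059, 0.67], [0.043, 0.998, -0.04], [-0.671, -0.001, -0.742]]
wrist_force: [-0.6, -4.5, 5.6]
opening: 0.277
gripper_force: 25.6
time: 21.85
eef_pos: [0.5381, -0.0083, 0.0821]
tool_rot: [[-0.741, 0.058, 0.668], [0.043, 0.998, -0.039], [-0.67, 0.0, -0.743]]
wrist_force: [0.5, -0.1, -0.2]
opening: 0.627
gripper_force: 0.0
time: 22.45
eef_pos: [0.4801, -0.0049, 0.148]
tool_rot: [[-0.74, 0.058, 0.67], [0.043, 0.998, -0.039], [-0.671, 0.0, -0.741]]
wrist_force: [0.3, -0.8, 0.1]
opening: 0.625
gripper_force: 0.0
t 22.45 pos [ 0.4801 -0.0049  0.148 ] q [ 0.0168 -0.833  -0.8924  0.7768 -0.05    0.0557]
world err [ 0.0583 -0.0032 -0.0655] shift (now axes) [0.0289 0.0085 3.5113] (target axes) [0.0187 0.0062 3.5114] turn [-0.0063  0.0278 -0.0107]
top menorah [([0.5411, -0.0095, 0.0006], 0.93)]
top coin_box [([0.5531, 0.2242, -0.0038], 0.86), ([0.398, -0.0738, -0.0014], 0.86), ([0.3218, -0.134, -0.0019], 0.62)]
top (array([532.3011,  -8.8288]), array([206.421 ,  36.1195]), -3.828857421875)
side menorah [([0.5457, -0.0077, -0.0001], 0.85)]
side coin_box [([0.322, -0.135, -0.0018], 0.92), ([0.5506, 0.2262, -0.0016], 0.83), ([0.4035, -0.0768, -0.001], 0.63), ([0.545, -0.0104, 0.0014], 0.24)]
side (array([538.2502, -11.4323]), array([236.2585,  50.3033]), -3.1838531494140625)
```

View pics/f.png

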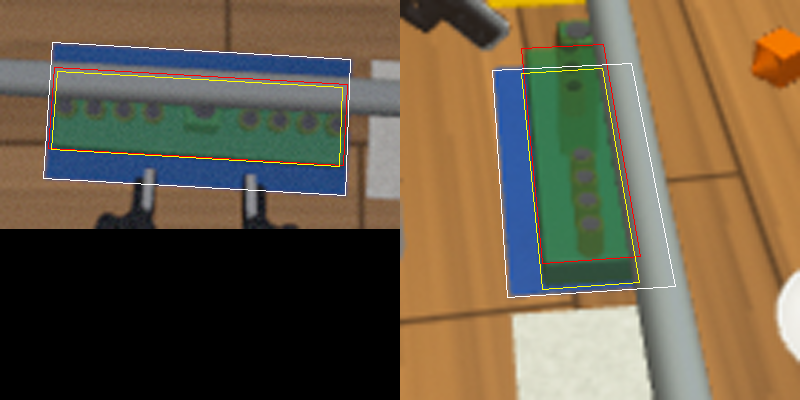

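The overlays match to within a millimetre or two: the menorah is centred and aligned on the blue mark, and the gripper is clear. Handing in.

```bash
python3 -c "
from cell import manip
print(manip.job_done())"
```

```text
the job is handed in; nothing more can be done
None
```

The coin box is on the yellow mark and the menorah on the blue mark, each centred and aligned to within about 2 mm in the camera overlays; I handed the job in at about 23 s, and no verdict was shown.

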